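# Open the blue push-and-turn safety cap and hold it over the bottle

### The job

Open the clamped bottle with the blue safety cap: press the cap straight down against its spring, keep it pressed while you turn it counter-clockwise (seen from above) about a fifth of a turn until its lugs are free, then lift it straight up. Finish still gripping the cap, held upright and still several centimetres above the bottle's mouth. Leave the bottle with the red cap closed, and the other things on the table where they stand.

Things in the scene. Friction and masses are not known exactly. Their poses are not given: they have to be found in the camera images.
- blue_bottle: white bottle, 54 mm across, fixed upright in a round 67 mm base clamped to the table, with the blue cap. Mouth 155 mm up, neck 28 mm across from 123 mm up, shoulder below. Origin: centre of the underside, on the table top; x points to the black tick (shut), the green tick (free) is 66 degrees counter-clockwise. It starts at any yaw, on the left or the right table.
- blue_cap: loose blue cap, 44 mm across, 22.5 mm high, ribbed; origin: centre of its underside. Locked: underside 144 mm, top 166.5 mm up, x (white mark) along the bottle's x. Spring 4 N, 9 N at its 7.5 mm bottom. Pressed over 4.5 mm it turns counter-clockwise only; its 3 lugs are free to lift at 43 to 89 degrees (66 best), a stop ends the turn there. Pulled or turned unpressed, or clockwise, it stays shut.
- blue_mouth (a point): centre of the blue bottle's mouth, 155 mm above the table, under the cap
- red_bottle: the same bottle with the red cap, on the other table; same frame
- red_cap: red cap, like the blue one; leave it shut
- acrylic_guard: clear acrylic pane, fixed upright along the left table's front edge between robot and table: 730 mm wide (its own x axis, across the robot's front), 4 mm thick, 700 mm high; origin: middle of its lower edge. Keep the arm off it: the way in is past its right end, about 10 mm left of the robot's middle line.
- next_lamp: fixed grey lamp whose 190 mm wide shade hangs over the left table, 306 to 507 mm up, centred 202 mm from this origin along its own -y axis; keep the wrist off it
- red_box: red carton 46 x 64 x 88 mm, loose; origin: centre of its underside
- pink_box: pink carton 50 x 52 x 108 mm, loose; origin: centre of its underside
- polish_4: bright pink polish bottle with a pink cap, 34 mm across, 102 mm high, loose; origin: centre of its underside
- polish_5: white polish bottle with a black cap, 31 mm across, 77 mm high, loose; origin: centre of its underside
- grey_tub: grey round tub, 71 mm across, 60 mm high, loose; origin: centre of its underside
Things that resemble listed ones, but are neither listed nor needed, are in the scene too. Several things have the shape of the blue_cap; the one meant has the colours described above.

How it is judged (in metres and radians):
On the way, in this order (a step that is already met when the one before it is completed fails the run):
1. the blue cap, gripped, is pressed down against its spring before it is turned (z of blue_cap in the frame of blue_bottle below 0.14 m and angle between the x axis of blue_cap and the x axis of blue_bottle, either way round below 0.3 rad and contact force between the fingers and blue_cap above 1 N), for 0.05 s.
2. the blue cap is turned to where its lugs are free, still on the neck (angle between the x axis of blue_cap and the x axis of blue_bottle, either way round above 0.72 rad and z of blue_cap in the frame of blue_bottle below 0.153 m and horizontal distance between blue_cap and blue_bottle below 0.01 m), for 0.02 s.
At the end, for the whole second after the job is handed in: the blue cap, gripped by the fingers alone, hangs still and upright (within 0.25 rad) over the mouth (within 30 mm sideways), its underside 30 to 175 mm above the mouth; the red cap is where it was (z of blue_cap in the frame of blue_bottle between 0.185 and 0.33 m and horizontal distance between blue_cap and blue_mouth below 0.03 m and angle between blue_cap's own z axis and vertical below 0.25 rad and contact force between the fingers and blue_cap above 1 N and contact force between blue_cap and blue_bottle below 0.05 N and linear speed of blue_cap below 0.03 m/s and distance of red_cap from where it was at the start of the episode below 0.01 m); the arm keeps its last pose, push and grip.
It fails at once if the red cap is moved (over 10 mm) (distance of red_cap from where it was at the start of the episode above 0.01 m).
It fails at once if a bystander (carton, polish bottle or tub) is pushed over 30 mm (distance of any of red_box, pink_box, polish_4, polish_5, grey_tub from where it was at the start of the episode above 0.03 m).
It also fails if it takes over 45 s, if anything falls off the work surface, if the arm or the gripper's body presses on something with over 40 N, if the wrist force passes 120 N, or if a joint passes its speed limit or range.

### The arm

A 7-joint arm with a two-finger parallel gripper is mounted at the origin on a cart in front of the work surface, level with it; the furniture and walls round the work are solid. World frame = base frame: x ahead of the robot, y to its left, z up, the work surface at z = 0. Lengths are in m, angles in degrees, forces in N, time in s.
With the tool pointing down it reaches from about 0.4 to 0.85 m from the base axis. Payload 6.9 kg.
Tool frame: the origin (TCP) lies between the finger pads; the fingertips stand 17 mm ahead of it and the grasp point (between the pads) lies 2 mm behind it; z points along the fingers, y is the line along which they close (so a half turn about z gives the same grasp; the last joint's range is limited). The gripper opens to 85 mm and grips with 20 to 120 N. Pads are 22 mm wide; open, the fingers measure 114 mm over their backs; the gripper's body (76 mm by 85 mm) begins 54 mm behind the grasp point. The pads swing forward as they close: fully open they stand 13 mm farther back than shut.
Start: joints at [69.414, 29.078, -13.613, 85.955, 7.202, 65.827, -8.869], TCP at [0.28, -0.559, 0.248] pointing down, gripper open.
Joint ranges: [-176.47, 176.47], [-13.61, 117.27], [-81.72, 77.17], [0.22, 143.17], [-87.28, 267.28], [10, 112.55], [-165.47, 165.47]. Speed limits (degrees/s): [136.94, 136.94, 180, 180, 180, 180, 180].

### API

Orientations are given as [roll, pitch, yaw] about the fixed x, y, z axes, in that order (R = Rz(yaw) Ry(pitch) Rx(roll)).
In Python, from rig import ctrl gives the robot as it stands.
- The arm moves only by the tool servo_tool, never from a script. Its arguments are lists of equal length, an entry for each row: "grip": the opening, from 0 (shut) to 1 (fully open); "delta_pos": the shift along the tool's x, y, z as a fraction of full scale, a list of three; "twist": the turn, a rotation vector about the tool's x, y, z as a fraction of full scale, a list of three. In form: {"grip": [grip, ...], "delta_pos": [[x, y, z], ...], "twist": [[rx, ry, rz], ...]}. A call has 1 to 5 rows; each row is the pose to reach, as a shift and turn from the pose commanded when the call began, along the tool's axes at that moment; what a row does not reach only later rows make up. Full scale, the value 1, is 20 cm for a shift and 90 degrees for a turn. A row lasts 1/10 s, in which the tool goes at most 50 mm and 8.59 degrees, less where a joint would pass 70% of its speed; a pose out of reach is approached as far as the arm can. A call with a number of a shift or a turn outside -1 to 1 is refused whole. A call with a gripper value outside its range is refused whole. The fingers move at their own pace and stop on an object; the grip force is fixed at half the most. Time passes only in rows, so rows that repeat a pose let the fingers close. It gives the time, the measured TCP pose, the force, the opening and the grip force at its end, in the units of the state.
- ctrl.state(): the state, without advancing time (a new reading comes with each control period).
- ctrl.get_image(name): name is "scene" or "top" or "wrist"; returns a dict with "pixels" (480x640x3 uint8, red, green, blue), "range_z" (480x640 float32, m along the optical axis (not along the pixel's ray), 0 where there is no reading), "fx", "fy", "cx", "cy" (pixels), "rvec" (rotation vector, rad) and "tvec" (3), from world to camera coordinates, as OpenCV has them; the wrist camera has in their place "mount" (4x4, takes a point from camera to tool coordinates, whose origin is the TCP and whose axes are the flange's). Camera axes: x right, y down, z forward; pixel columns grow to the right and rows downward; lengths in m; the calibration is good to about 2 mm. A picture is of the moment at which its call begins: read the wrist's pose just before it.
- ctrl.sign_off(): hands the job in; it is judged then, once.
Trained networks look in a picture, given as the dict that the camera call returned (one of the last four; its "shot" number tells which), for a name from the list of things; names that differ only in an ending like _2 or _b are one class to them, and where a whole thing is asked for, a point or a joint stands for the part that bears it (a point fixed in the world has none). Each returns a list of dicts, best first, with "p" (0 to 1); they miss things now and then, are a little off and sometimes report something else, mostly with a low value. They report only what shows in the picture. A call takes as long as a camera call. They do not tell look-alikes from the thing itself.
- ctrl.find_in(picture, query): "position" ([x, y, z] in m, in the coordinates of the camera as it stood for that picture, good to about 4 mm: the middle of the surface that is visible of it).
- ctrl.silhouettes(picture, query): "region" (480x640 bool, what is visible of it).
- ctrl.tip_of(picture, query): "position" ([x, y, z] in m, in the coordinates of the camera as it stood for that picture, good to about 4 mm: a listed point, or the origin of a listed thing).
The state is a dict: "t": time; "q": joint angles; "joint_vel": joint speeds; "joint_efforts": joint torques, N m; "eef_pos": TCP position; "tcp_rot": TCP orientation; "ft_force": force on the tool from outside, world axes, zero at the start; "ft_torque": the same for the moment, N m; "opening": opening from 0.0 (shut) to 1.0 (fully open); "gripper_force": force on a finger pad.
Only numpy, scipy, OpenCV 4.12 (cv2) and the standard library are available. Lean on these libraries where they do the work, as an engineer would, in place of code of your own. Each camera call takes 0.05 s, during which the arm holds its last target. There are 200 camera calls.

## Working session

There is one attempt and no reset: what is moved stays moved. The work goes in short steps, Python scripts to look and compute and a tool call to move; the robot and the scene stay as the last step left them, time stands still between calls to the robot, and variables do not carry over. Pictures are saved under pics/ and viewed, at most 10 in all, crops included, and the job is handed in when it is done.

Besides the shell and the picture viewer there is one more tool, called by a JSON object that holds its "name" and its "arguments". servo_tool: Moves the arm, as the interface text tells. Shift numbers are shares of 20 cm and turn numbers shares of 90 degrees, none past 1 either way. Its arguments: {"type":"object","properties":{"grip":{"type":"array","items":{"type":"number"}},"delta_pos":{"type":"array","items":{"type":"array","items":{"type":"number","minimum":-1,"maximum":1}}},"twist":{"type":"array","items":{"type":"array","items":{"type":"number","minimum":-1,"maximum":1}}}},"required":["grip","delta_pos","twist"]}

```bash
mkdir -p pics
cat > h.py <<'E'
import numpy as np, cv2, json
from scipy.spatial.transform import Rotation as R
from rig import ctrl
def T_wc(im, st=None):
    if "rvec" in im:
        Rm=cv2.Rodrigues(np.array(im["rvec"],float))[0]; t=np.array(im["tvec"],float).ravel()
        T=np.eye(4); T[:3,:3]=Rm.T; T[:3,3]=-Rm.T@t; return T
    T=np.eye(4); T[:3,:3]=R.from_euler('xyz',st["tcp_rot"],degrees=True).as_matrix(); T[:3,3]=st["eef_pos"]
    return T@np.array(im["mount"])
def w(T,p): return T[:3,:3]@np.array(p)+T[:3,3]
def cloud(im,T):
    z=im["range_z"]; v,u=np.mgrid[:480,:640]
    P=np.stack([(u-im["cx"])/im["fx"]*z,(v-im["cy"])/im["fy"]*z,z],-1)
    return P@T[:3,:3].T+T[:3,3]
def save(im,n,crop=None,k=1):
    a=im["pixels"][:,:,::-1]
    if crop: a=a[crop[1]:crop[3],crop[0]:crop[2]]
    cv2.imwrite("pics/"+n,cv2.resize(a,None,fx=k,fy=k,interpolation=cv2.INTER_CUBIC))
E
python3 - <<'E'
from h import *
print(ctrl.state())
for n in ["scene","top"]:
    im=ctrl.get_image(n); T=T_wc(im); save(im,n+".png"); print(n,T[:3,3].round(3))
    np.savez(n+".npz",pix=im["pixels"],cl=cloud(im,T))
    for q in ["blue_bottle","blue_cap","red_cap","acrylic_guard","next_lamp","red_box","pink_box","polish_4","polish_5","grey_tub"]:
        for d in ctrl.tip_of(im,q)[:3]:
            p=np.array(d["position"]); print(q,round(d["p"],2),w(T,p).round(3),(im["fx"]*p[0]/p[2]+im["cx"]).round(),(im["fy"]*p[1]/p[2]+im["cy"]).round())
E
```

```text
{'t': 0.0, 'q': array([ 69.41505657,  29.12722585, -13.60878616,  86.01058843,
         7.20113926,  65.82837105,  -8.87004823]), 'joint_vel': array([-0.02185685,  0.02498237, -0.02163445,  0.0629594 , -0.04128702,
       -0.09517788, -0.01824864]), 'joint_efforts': array([-1.01350845e-04, -6.20600438e+01, -2.18649410e+00, -2.49650824e+01,
        1.27374291e-02,  1.20368041e-02,  2.02306813e-05]), 'eef_pos': array([ 0.27984566, -0.55829075,  0.24739982]), 'tcp_rot': array([-1.79892563e+02,  1.49867713e-03,  2.66294909e+01]), 'ft_force': array([-0.40145092, -0.29655941, -0.05146476]), 'ft_torque': array([-0.02486784, -0.07849976, -0.02762224]), 'gripper_force': 0.0, 'opening': 0.9990518605106978}
scene [ 1.464 -0.445  0.896]
blue_bottle 0.85 [ 0.534 -0.221 -0.004] 227.0 298.0
blue_cap 0.63 [ 0.538 -0.221  0.143] 221.0 249.0
blue_cap 0.56 [ 0.774 -0.326 -0.001] 214.0 391.0
red_cap 0.79 [0.639 0.008 0.146] 338.0 247.0
acrylic_guard 0.73 [ 0.536 -0.224  0.144] 220.0 249.0
acrylic_guard 0.46 [ 0.678  0.162 -0.003] 401.0 288.0
acrylic_guard 0.4 [ 0.502  0.146 -0.002] 359.0 248.0
red_box 0
[... 478 characters left out ...]
149  0.012  1.013]
blue_bottle 0.95 [ 0.535 -0.22  -0.001] 402.0 275.0
blue_cap 0.78 [ 0.534 -0.223  0.145] 414.0 242.0
blue_cap 0.72 [ 0.778 -0.247  0.001] 405.0 208.0
red_cap 0.73 [0.641 0.007 0.144] 321.0 207.0
red_cap 0.46 [ 0.619  0.148 -0.001] 270.0 245.0
acrylic_guard 0.58 [0.638 0.009 0.142] 320.0 208.0
acrylic_guard 0.41 [ 0.532 -0.219  0.001] 402.0 275.0
pink_box 0.75 [0.499 0.148 0.   ] 265.0 281.0
pink_box 0.36 [ 0.533 -0.221  0.001] 403.0 275.0
polish_4 0.59 [ 0.648  0.244 -0.002] 237.0 236.0
polish_4 0.55 [0.621 0.144 0.003] 271.0 244.0
polish_5 0.59 [ 0.648  0.244 -0.002] 237.0 236.0
polish_5 0.55 [0.621 0.144 0.003] 271.0 244.0
grey_tub 0.87 [ 0.598  0.331 -0.002] 204.0 249.0
```

View pics/scene.png

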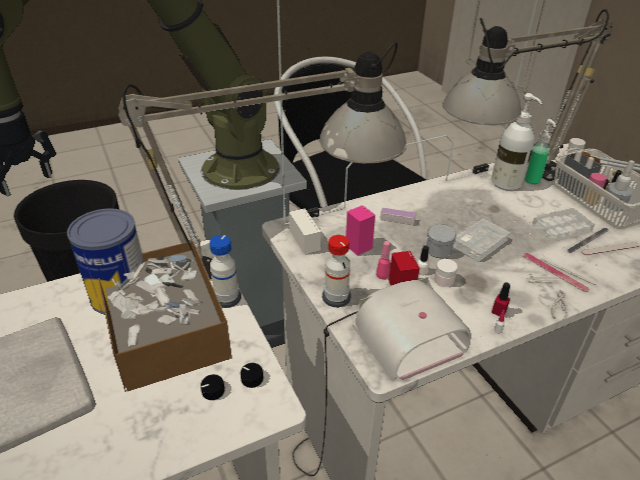

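View pics/top.png

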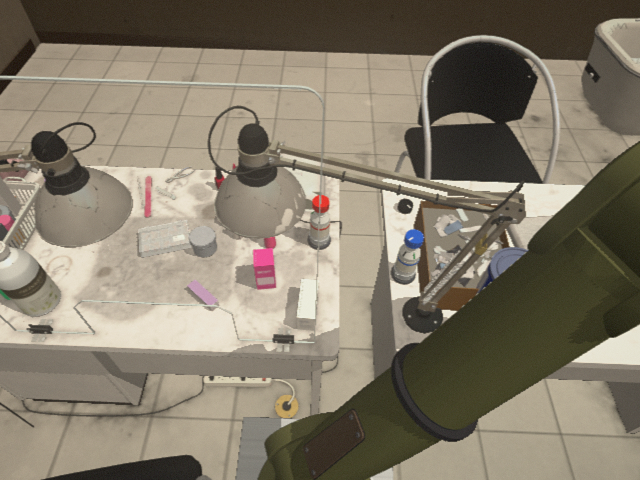

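Candidates for the blue cap (scene pixels): blue cap on the bottle (221,245), red cap (338,243), and loose black caps (213,386) and (251,375). Only the first is blue; I'll check it in a crop and map the obstacles around it, mainly the lamp arm.

Run:
```python
from h import *
a=np.load("scene.npz"); b=np.load("top.npz")
s=a["pix"][225:315,195:255,::-1]; t=b["pix"][222:292,375:445,::-1]
cv2.imwrite("pics/crop.png",np.hstack([cv2.resize(s,(380,570),interpolation=2),cv2.resize(t,(400,570),interpolation=2)]))
for n,d in (("scene",a),("top",b)):
    P=d["cl"].reshape(-1,3); print(n,"max z (cm); rows x, cols y")
    ys=np.arange(-0.72,0.08,0.04); print("      ",*["%4d"%round(100*y+2) for y in ys])
    for x in np.arange(0.2,0.92,0.04):
        row=[]
        for y in ys:
            m=(P[:,0]>=x)&(P[:,0]<x+.04)&(P[:,1]>=y)&(P[:,1]<y+.04)&(P[:,2]>-.1)&(P[:,2]<1)
            row.append("%4d"%round(100*P[m,2].max()) if m.any() else "   .")
        print("%.2f"%(x+.02),*row)
```

```text
scene max z (cm); rows x, cols y
        -70  -66  -62  -58  -54  -50  -46  -42  -38  -34  -30  -26  -22  -18  -14  -10   -6   -2    2    6
0.22    .    .    .    .    .   31    .    .    .    .    .    .    .    .    .    .    .    .    .    .
0.26    .    .    .   31   48   61   61    .    .    .    .    .    .    .    .    .    .    .    .    .
0.30    0    1   28   41   55   62   61    .    .    .    .    .    0    0    .    .    0    1    0    .
0.34    0    1    1   39   44    0   20   20    .    .    .    .    0    .    .    .    0    0   58    6
0.38    0    0    1    1    0   20   20   20   20   45   47   42    1    .    .    .    1    0    7    7
0.42    0    1    1    0    1   20   20   20   20   48   47   45   45   45   46   43    0    0    7    7
0.46    1    3    3    4    1   20   20   20   20   12   11   12    1   45   46   46   46   47   47   47
0.50    4    4    4    4    1   16   20   20   12   12   12   11   17    .    .    .    0    0   47   47
0.54    4    4    4    4    3    1   12   11   11   13   12   17   17   11    .    .    0    0    0   38
0.58    4    4 
[... 2257 characters left out ...]
   10   12   12   12   12   11    0    0    .    .    0   17   17    1
0.70    .    4    4    4    4    .   11   11    9   10   11   11    1    1    .    .    1    1    0    1
0.74    .    4    4    4    .    .    .    .    .    .    .    3    2    0    .    .    0    1    9   10
0.78    1    0    1    .    .    .    .    .    .    .    0    3    3    1    .    .    0    5   10   10
0.82    0    0    0    .    0    0    0    0    0    .    0    0    0    0    .    .    0    5   10   10
0.86    0    0    0    0    0    0    0    0    0    0    1    0    0    0    .    .    0    1    9   10
0.90    1    0    0    0    1    0    1    1    0    0    0    0    0    0    .    .    0    0    8   10
```

View pics/crop.png

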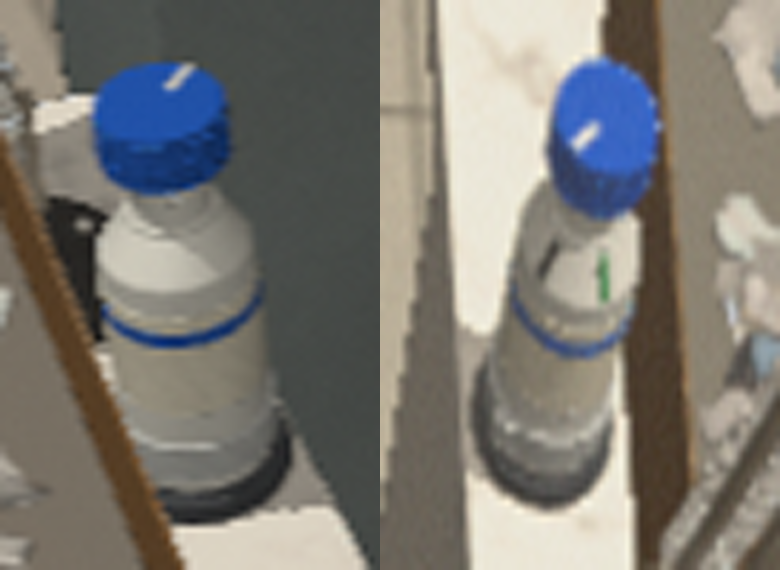

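The crop confirms it: blue cap with a white mark on the white bottle, with black and green ticks on the shoulder. The lamp bar at z≈0.45 crosses between the base and the bottle, so I'll check the arm's profile against it.

Run:
```python
from h import *
a=np.load("scene.npz"); b=np.load("top.npz")
e=np.array([.28,-.559]);e/=np.linalg.norm(e); n=np.array([-e[1],e[0]])
for nm,d in (("scene",a),("top",b)):
    P=d["cl"].reshape(-1,3); P=P[(P[:,2]>.2)&(P[:,2]<1.4)]
    r=P[:,:2]@e; l=P[:,:2]@n
    m=(abs(l)<.2)&(r>-.1)&(r<.9); P=P[m];r=r[m];l=l[m]
    print(nm)
    for z in np.arange(.22,1.3,.04):
        k=(abs(P[:,2]-z)<.02)
        if k.sum()>5: print("z%.2f r %.2f..%.2f lat %.2f..%.2f"%(z,*np.percentile(r[k],[1,99]),*np.percentile(l[k],[1,99])))
# lamp bar: points z>.2 in region
P=np.vstack([a["cl"].reshape(-1,3),b["cl"].reshape(-1,3)])
for y in np.arange(-.40,.12,.04):
    k=(abs(P[:,1]-y)<.02)&(P[:,2]>.22)&(P[:,2]<.56)&(P[:,0]>.33)&(P[:,0]<.75)
    if k.sum()>3: print("y%.2f x %.3f..%.3f z %.3f..%.3f"%(y,P[k,0].min(),P[k,0].max(),P[k,2].min(),P[k,2].max()))
# cap top
hsv=[cv2.cvtColor(d["pix"],cv2.COLOR_RGB2HSV) for d in (a,b)]
for h,d in zip(hsv,(a,b)):
    C=d["cl"]; nr=(abs(C[...,0]-.535)<.05)&(abs(C[...,1]+.22)<.05)&(C[...,2]>.16)
    print("captop",C[nr].mean(0),C[nr].min(0),C[nr].max(0))
    wm=nr&(h[...,1]<90); print("mark",C[wm].mean(0),wm.sum(), np.argwhere(wm).mean(0))
C=b["cl"]; g=(hsv[1][...,0]>45)&(hsv[1][...,0]<80)&(hsv[1][...,1]>90)&(abs(C[...,0]-.535)<.05)&(abs(C[...,1]+.22)<.05)
print("green",C[g].mean(0),g.sum())
```

```text
scene
z0.22 r -0.05..0.07 lat -0.06..0.07
z0.26 r -0.05..0.68 lat -0.04..0.07
z0.30 r -0.03..0.67 lat -0.03..0.07
z0.34 r -0.00..0.66 lat -0.03..0.04
z0.38 r 0.01..0.65 lat -0.03..0.04
z0.42 r 0.03..0.64 lat -0.03..0.18
z0.46 r 0.05..0.63 lat -0.05..0.20
z0.50 r 0.10..0.62 lat -0.03..0.04
z0.54 r 0.12..0.61 lat -0.04..0.04
z0.58 r 0.53..0.60 lat 0.02..0.05
z0.62 r 0.52..0.58 lat 0.01..0.04
top
z0.22 r -0.06..-0.06 lat 0.05..0.05
z0.26 r -0.06..-0.05 lat 0.01..0.07
z0.30 r -0.05..0.04 lat -0.01..0.07
z0.34 r -0.03..0.07 lat -0.05..0.03
z0.38 r -0.01..0.09 lat -0.06..0.03
z0.42 r 0.02..0.48 lat -0.06..0.20
z0.46 r 0.04..0.47 lat -0.06..0.20
z0.50 r 0.07..0.15 lat -0.08..0.04
z0.54 r 0.09..0.16 lat -0.07..0.02
z0.58 r 0.12..0.18 lat -0.07..0.02
z0.62 r 0.14..0.20 lat -0.08..0.02
z0.66 r 0.16..0.22 lat -0.08..0.01
z0.70 r 0.18..0.22 lat -0.08..0.01
z0.74 r 0.20..0.24 lat -0.07..0.01
z0.78 r 0.22..0.25 lat -0.03..0.01
z0.82 r 0.24..0.25 lat 0.00..0.01
z1.02 r -0.08..-0.08 lat -0.13..-0.13
y-0.36 x 0.380..0.435 z 0.384..0.470
y-0.32 x 0.372..0.434 z 0.220..0.480
y-0.28 x 0.377..0.437 z 0.220..0.452
y-0.24 x 0.398..0.435 z 0.406..0.450
y-0.20 x 0.409..0.442 z 0.407..0.453
y-0.16 x 0.420..0.448 z 0.412..0.455
y-0.12 x 0.426..0.458 z 0.412..0.459
y-0.08 x 0.438..0.467 z 0.416..0.462
y-0.04 x 0.445..0.475 z 0.419..0.464
y-0.00 x 0.330..0.484 z 0.220..0.558
y0.04 x 0.444..0.560 z 0.304..0.471
y0.08 x 0.411..0.590 z 0.304..0.474
captop [ 0.54073297 -0.2240325   0.16628362] [ 0.5149264  -0.24486264  0.16002083] [ 0.56307746 -0.20139238  0.17081416]
mark [ 0.53018635 -0.22522472  0.16712181] 12 [238.91666667 217.        ]
captop [ 0.53424628 -0.21847784  0.16574131] [ 0.51282932 -0.24157052  0.16031738] [ 0.56133455 -0.19599138  0.1708733 ]
mark [ 0.53660221 -0.20689158  0.16599947] 19 [235.68421053 408.73684211]
green [nan nan nan] 0<stdin>:24: RuntimeWarning: Mean of empty slice.
  ret = um.true_divide(
```

{"name": "servo_tool", "arguments": {"grip": [1,1,1,1,1], "delta_pos": [[0.894,0.448,-0.25],[0.894,0.448,-0.25],[0.894,0.448,-0.25],[0.894,0.448,-0.25],[0.894,0.448,-0.25]], "twist": [[0,0,0],[0,0,0],[0,0,0],[0,0,0],[0,0,0]]}}

```text
t: 1.6
eef_pos: [0.4879, -0.5552, 0.2984]
tcp_rot: [180.0, -0.3, 27.1]
ft_force: [-0.5, 0.7, -0.4]
opening: 0.999
gripper_force: 0.0
```

{"name": "servo_tool", "arguments": {"grip": [1,1,1,1,1], "delta_pos": [[0.96,-0.47,0],[0.96,-0.47,0],[0.96,-0.47,0],[0.96,-0.47,0],[0.96,-0.47,0]], "twist": [[0,0,0],[0,0,0],[0,0,0],[0,0,0],[0,0,0]]}}

```text
t: 2.1
eef_pos: [0.614, -0.381, 0.2982]
tcp_rot: [-179.8, -0.2, 27.1]
ft_force: [0.0, 0.3, 0.2]
opening: 0.997
gripper_force: 0.0
```

Run:
```python
from h import *
st=ctrl.state(); print(st["eef_pos"],st["tcp_rot"],st["q"].round(1))
im=ctrl.get_image("top"); save(im,"top2.png")
im2=ctrl.get_image("scene"); 
a=np.hstack([cv2.resize(im["pixels"],(400,300)),cv2.resize(im2["pixels"],(400,300))])
im3=ctrl.get_image("wrist"); print(np.array(im3["mount"]).round(3))
a=np.vstack([a,np.hstack([cv2.resize(im3["pixels"],(400,300)),np.zeros((300,400,3),np.uint8)])])
cv2.imwrite("pics/m2.png",a[:,:,::-1])
```

```text
[ 0.61395409 -0.38102197  0.29820931] [-179.82404432   -0.23972039   27.13361181] [ 36.7  37.1 -14.3  63.1   8.4  80.7 -39. ]
[[-0.001 -0.946 -0.324  0.084]
 [ 1.    -0.001 -0.001  0.   ]
 [ 0.    -0.324  0.946 -0.125]
 [ 0.     0.     0.     1.   ]]
```

View pics/m2.png

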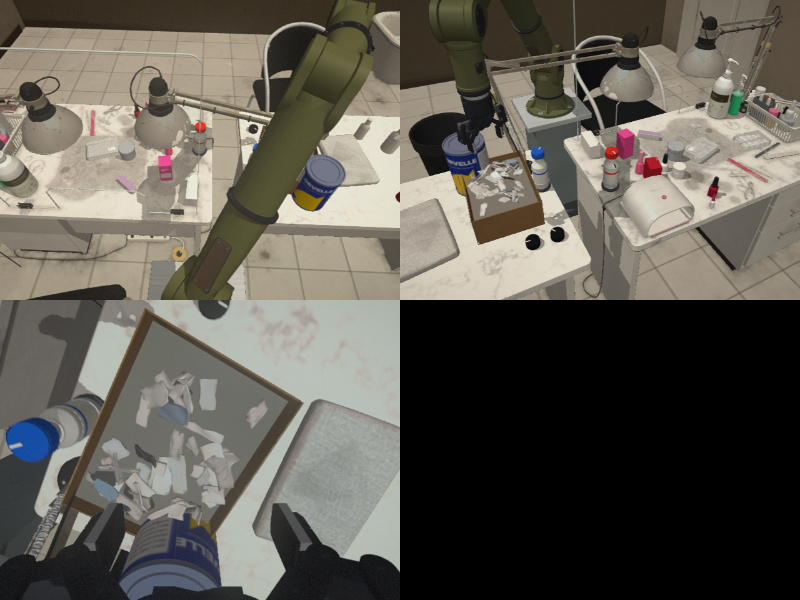

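{"name": "servo_tool", "arguments": {"grip": [1,1,1,1,1], "delta_pos": [[0.365,-0.71,0],[0.365,-0.71,0],[0.365,-0.71,0],[0.365,-0.71,0],[0.365,-0.71,0]], "twist": [[0,0,-0.33],[0,0,-0.33],[0,0,-0.33],[0,0,-0.33],[0,0,-0.33]]}}

```text
t: 2.75
eef_pos: [0.6107, -0.2288, 0.299]
tcp_rot: [180.0, 0.0, 56.4]
ft_force: [-0.5, -1.7, 0.1]
opening: 1.002
gripper_force: 0.0
```

```bash
cat > look.py <<'E'
from h import *
import sys
st=ctrl.state(); print(st["eef_pos"].round(4),st["tcp_rot"].round(2),st["q"].round(1))
im=ctrl.get_image("wrist"); T=T_wc(im,st); C=cloud(im,T)
hsv=cv2.cvtColor(im["pixels"],cv2.COLOR_RGB2HSV)
nr=(abs(C[...,0]-.537)<.04)&(abs(C[...,1]+.221)<.04)
top=nr&(C[...,2]>.155)
v,u=np.nonzero(top); print("n",top.sum())
P=C[top]; zt=np.median(P[:,2])
side=P[abs(P[:,2]-zt)<.004]
(cx,cy),rad=cv2.minEnclosingCircle((side[:,:2]*1000).astype(np.float32)); print("cap top z",zt.round(4),"circle",cx,cy,rad,"mean",side.mean(0))
wm=top&(hsv[...,1]<90)&(abs(C[...,2]-zt)<.004)
m=C[wm].mean(0); print("mark",m.round(4),wm.sum(),"angle",np.degrees(np.arctan2(m[1]-cy/1000,m[0]-cx/1000)).round(1))
for d in ctrl.tip_of(im,"blue_cap")[:2]: print("tip",round(d["p"],2),w(T,d["position"]).round(4))
sc=ctrl.get_image("scene"); tp=ctrl.get_image("top")
g=[cv2.resize(x["pixels"],(400,300),interpolation=cv2.INTER_AREA) for x in (im,tp)]
s=sc["pixels"][50:320,60:420]
cv2.imwrite("pics/"+sys.argv[1],np.vstack([np.hstack(g),np.hstack([cv2.resize(s,(400,300)),cv2.resize(tp["pixels"][100:340,300:620],(400,300))])])[:,:,::-1])
E
python3 look.py m3.png
```

```text
[ 0.6107 -0.2288  0.299 ] [1.7996e+02 1.0000e-02 5.6430e+01] [ 31.   30.5 -22.4  76.4  11.6  75.3 -25.1]
n 12593
cap top z 0.34 circle 568.4600830078125 -186.66082763671875 10.011849403381348 mean [ 0.56812211 -0.18822185  0.34109286]
mark [ 0.5681 -0.1882  0.3411] 1282 angle -101.9
tip 0.86 [ 0.7749 -0.328  -0.0021]
tip 0.78 [ 0.5395 -0.22    0.1446]
```

View pics/m3.png

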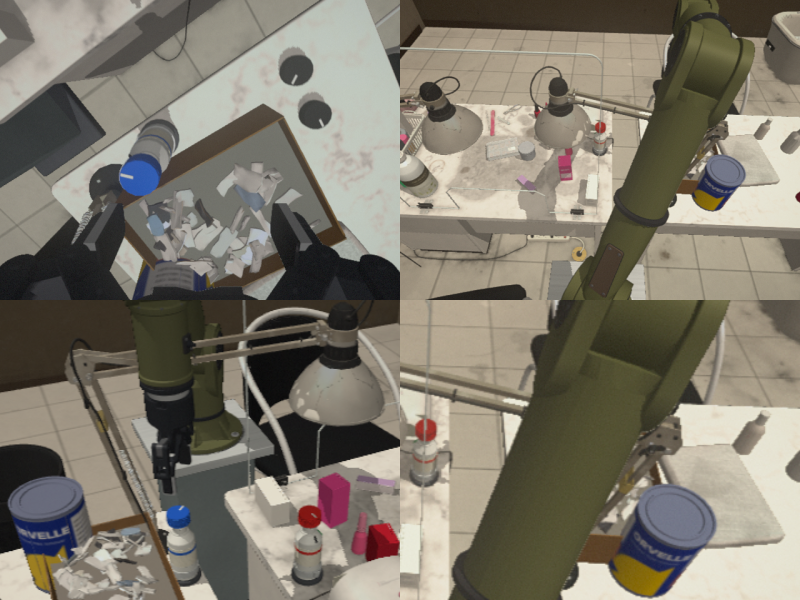

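```bash
sed -i 's/(C\[...,2\]>.155)/(C[...,2]>.155)\&(C[...,2]<.18)/' look.py; python3 look.py x.png
python3 - <<'E'
from h import *
im=ctrl.get_image("scene"); P=cloud(im,T_wc(im)).reshape(-1,3)
for z in np.arange(.28,.84,.03):
    k=(abs(P[:,2]-z)<.015)&(abs(P[:,1]+.229)<.1)&(P[:,0]>.52)
    if k.sum()>5: print("z%.2f x..%.3f y %.3f..%.3f"%(z,P[k,0].max(),*np.percentile(P[k,1],[1,99])))
E
```

```text
[ 0.6104 -0.2325  0.2979] [1.7999e+02 9.0000e-02 5.5970e+01] [ 31.1  30.7 -22.2  76.3  11.6  75.3 -25.2]
n 3332
cap top z 0.1661 circle 537.9735107421875 -221.2011260986328 22.463844299316406 mean [ 0.53879173 -0.22048994  0.16605011]
mark [ 0.5289 -0.2107  0.1665] 114 angle 130.9
tip 0.98 [ 0.7774 -0.3292 -0.0024]
tip 0.86 [ 0.5408 -0.2214  0.1422]
z0.28 x..0.651 y -0.263..-0.205
z0.31 x..0.664 y -0.268..-0.196
z0.34 x..0.679 y -0.281..-0.181
z0.37 x..0.679 y -0.280..-0.185
z0.40 x..0.675 y -0.278..-0.205
z0.43 x..0.652 y -0.268..-0.198
z0.46 x..0.654 y -0.270..-0.196
z0.49 x..0.654 y -0.271..-0.195
z0.52 x..0.653 y -0.270..-0.197
z0.55 x..0.653 y -0.269..-0.195
z0.58 x..0.655 y -0.271..-0.196
z0.61 x..0.662 y -0.282..-0.192
z0.64 x..0.667 y -0.284..-0.189
z0.67 x..0.665 y -0.282..-0.189
```

{"name": "servo_tool", "arguments": {"grip": [1,1,1,1,1], "delta_pos": [[-0.162,-0.328,0.2],[-0.162,-0.328,0.2],[-0.162,-0.328,0.4],[-0.162,-0.328,0.45],[-0.162,-0.328,0.45]], "twist": [[0,0,0],[0,0,0],[0,0,0],[0,0,0],[0,0,0]]}}

```text
t: 3.7
eef_pos: [0.5383, -0.2195, 0.2072]
tcp_rot: [-179.8, 0.0, 56.3]
ft_force: [-0.1, -1.3, -0.3]
opening: 0.998
gripper_force: 0.0
```

```bash
python3 look.py m4.png
python3 - <<'E'
from h import *
for i in range(3):
    ctrl.get_image("top"); s=ctrl.state(); print(s["eef_pos"].round(4),s["tcp_rot"].round(2),s["ft_force"].round(1),s["joint_vel"].round(1))
E
```

```text
[ 0.5383 -0.2195  0.2072] [-1.7984e+02  3.0000e-02  5.6320e+01] [ 34.2  28.1 -22.2  96.1  12.   58.4 -25.8]
n 7358
cap top z 0.1661 circle 537.390625 -221.25234985351562 22.52640724182129 mean [ 0.53840664 -0.22016726  0.16612982]
mark [ 0.5269 -0.2118  0.1665] 305 angle 138.1
tip 0.94 [ 0.5367 -0.2237  0.1462]
tip 0.72 [ 0.7813 -0.2497 -0.0012]
[ 0.5399 -0.2196  0.2096] [ 1.7987e+02 -4.0000e-02  5.6340e+01] [-0.1 -0.6  0.6] [-0.  -0.1  0.1  0.7  0.1 -0.3 -0. ]
[ 0.5396 -0.2195  0.2094] [ 1.7989e+02 -3.0000e-02  5.6340e+01] [-0.2  0.2 -0.1] [ 0.2  0.1  0.2  0.7  0.1 -0.2 -0. ]
[ 0.5394 -0.2195  0.2092] [ 1.7991e+02 -3.0000e-02  5.6340e+01] [0.2 1.1 0.7] [ 0.1 -0.   0.1  0.6  0.2 -0.2 -0. ]
```

View pics/m4.png

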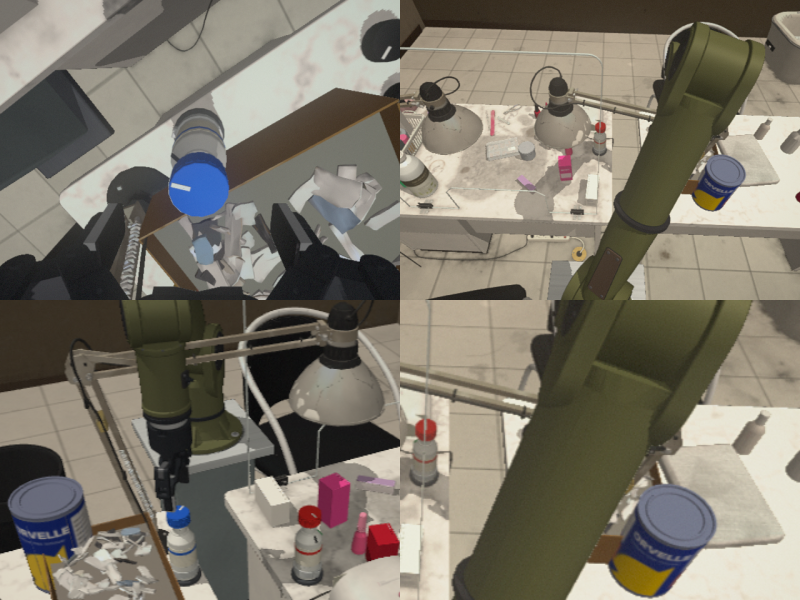

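{"name": "servo_tool", "arguments": {"grip": [1,1,1,1,1], "delta_pos": [[-0.01,0,0.07],[-0.01,0,0.14],[-0.01,0,0.2],[-0.01,0,0.26],[-0.01,0,0.26]], "twist": [[0,0,0],[0,0,0],[0,0,0],[0,0,0],[0,0,0]]}}

```text
t: 4.55
eef_pos: [0.5368, -0.2209, 0.1547]
tcp_rot: [-179.8, 0.0, 56.3]
ft_force: [-0.7, 0.5, 0.5]
opening: 0.999
gripper_force: 0.0
```

{"name": "servo_tool", "arguments": {"grip": [0,0,0,0,0], "delta_pos": [[0,0,0],[0,0,0],[0,0,0],[0,0,0],[0,0,0]], "twist": [[0,0,0],[0,0,0],[0,0,0],[0,0,0],[0,0,0]]}}

```text
t: 5.05
eef_pos: [0.5379, -0.2212, 0.157]
tcp_rot: [179.9, -0.0, 56.3]
ft_force: [-1.0, 0.3, 3.7]
opening: 0.498
gripper_force: 60.2
```

{"name": "servo_tool", "arguments": {"grip": [0,0,0], "delta_pos": [[0,0,0],[0,0,0],[0,0,0]], "twist": [[0,0,0],[0,0,0],[0,0,0]]}}

```text
t: 5.35
eef_pos: [0.5379, -0.2212, 0.1565]
tcp_rot: [180.0, -0.0, 56.3]
ft_force: [0.5, -0.2, 3.5]
opening: 0.495
gripper_force: 60.2
```

{"name": "servo_tool", "arguments": {"grip": [0,0,0,0,0], "delta_pos": [[0,0,0.01],[0,0,0.02],[0,0,0.033],[0,0,0.033],[0,0,0.033]], "twist": [[0,0,0],[0,0,0],[0,0,0],[0,0,0],[0,0,0]]}}

```text
t: 5.85
eef_pos: [0.5379, -0.2212, 0.1501]
tcp_rot: [179.9, -0.0, 56.3]
ft_force: [-0.6, 0.6, 8.0]
opening: 0.5
gripper_force: 60.7
```

```bash
sed -i 's/^sc=.*/sys.exit()/' look.py; python3 look.py
python3 - <<'E'
from h import *
s=ctrl.state(); print(s["eef_pos"].round(4),s["ft_force"],s["q"].round(1))
im=ctrl.get_image("top");C=cloud(im,T_wc(im)); hsv=cv2.cvtColor(im["pixels"],cv2.COLOR_RGB2HSV)
b=(hsv[...,0]>100)&(hsv[...,0]<125)&(hsv[...,1]>120)&(abs(C[...,0]-.537)<.04)&(abs(C[...,1]+.221)<.04)
print(b.sum(), np.percentile(C[b][:,2],[50,90,98]) if b.any() else 0)
E
```

```text
[ 0.5379 -0.2212  0.1501] [ 1.7994e+02 -1.0000e-02  5.6330e+01] [ 33.5  31.4 -21.1 100.4  14.1  50.8 -27.4]
n 17115
cap top z 0.1593 circle 541.76171875 -215.44989013671875 35.095333099365234 mean [ 0.53913471 -0.21942732  0.15901049]
mark [ 0.5379 -0.2128  0.1595] 1564 angle 145.6
tip 0.56 [ 0.5377 -0.2223  0.1377]
[ 0.5379 -0.2212  0.1502] [-2.05120888  0.41720653  9.37942054] [ 33.5  31.4 -21.1 100.4  14.1  50.8 -27.4]
0 0
```

{"name": "servo_tool", "arguments": {"grip": [0,0,0,0,0], "delta_pos": [[0,0,0],[0,0,0],[0,0,0],[0,0,0],[0,0,0]], "twist": [[0,0,-0.07],[0,0,-0.14],[0,0,-0.21],[0,0,-0.28],[0,0,-0.35]]}}

```text
t: 6.5
eef_pos: [0.5381, -0.2212, 0.1503]
tcp_rot: [179.9, 0.0, 88.1]
ft_force: [-1.0, 0.7, 8.5]
opening: 0.502
gripper_force: 60.6
```

{"name": "servo_tool", "arguments": {"grip": [0,0,0,0,0], "delta_pos": [[0,0,0],[0,0,0],[0,0,0],[0,0,0],[0,0,0]], "twist": [[0,0,-0.07],[0,0,-0.14],[0,0,-0.21],[0,0,-0.28],[0,0,-0.35]]}}

```text
t: 7.0
eef_pos: [0.5379, -0.221, 0.1502]
tcp_rot: [180.0, 0.0, 119.6]
ft_force: [-1.0, 0.7, 8.4]
opening: 0.499
gripper_force: 60.6
```

{"name": "servo_tool", "arguments": {"grip": [0,0,0], "delta_pos": [[0,0,0],[0,0,0],[0,0,0]], "twist": [[0,0,-0.03],[0,0,-0.03],[0,0,-0.03]]}}

```text
t: 7.3
eef_pos: [0.5379, -0.221, 0.1501]
tcp_rot: [180.0, 0.0, 122.0]
ft_force: [-0.8, 1.0, 8.3]
opening: 0.498
gripper_force: 60.6
```

Run:
```python
from h import *
s=ctrl.state(); print(s["eef_pos"].round(4),s["tcp_rot"].round(1),s["ft_force"].round(1),s["ft_torque"].round(2),s["q"].round(1))
im=ctrl.get_image("wrist"); save(im,"turn.png",(180,100,480,400),2)
```

```text
[ 0.5379 -0.221   0.1501] [180.   0. 122.] [-0.8  1.   8.3] [0.08 0.15 0.02] [ 44.6  34.6 -39.6 100.2  26.3  54.7  26.4]
```

View pics/turn.png

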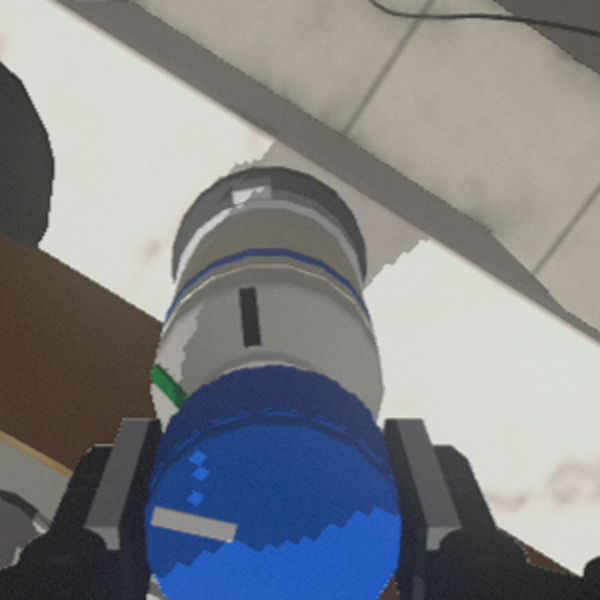

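The pictures show the cap's white mark (190,525) turned to the green tick (168,385), well past the black tick (250,316). Next I lift it.

{"name": "servo_tool", "arguments": {"grip": [0,0,0,0,0], "delta_pos": [[0,0,-0.04],[0,0,-0.1],[0,0,-0.18],[0,0,-0.27],[0,0,-0.36]], "twist": [[0,0,0],[0,0,0],[0,0,0],[0,0,0],[0,0,0]]}}

```text
t: 7.85
eef_pos: [0.537, -0.2211, 0.2221]
tcp_rot: [-179.9, -0.1, 122.0]
ft_force: [0.6, -0.3, -0.5]
opening: 0.497
gripper_force: 60.8
```

{"name": "servo_tool", "arguments": {"grip": [0,0,0,0,0], "delta_pos": [[0,0,-0.03],[0,0,-0.06],[0,0,-0.06],[0,0,-0.06],[0,0,-0.06]], "twist": [[0,0,0],[0,0,0],[0,0,0],[0,0,0],[0,0,0]]}}

```text
t: 8.35
eef_pos: [0.5372, -0.2212, 0.2329]
tcp_rot: [-180.0, -0.1, 122.0]
ft_force: [-0.1, 1.0, -0.4]
opening: 0.496
gripper_force: 60.8
```

{"name": "servo_tool", "arguments": {"grip": [0,0,0,0,0], "delta_pos": [[0,0,0],[0,0,0],[0,0,0],[0,0,0],[0,0,0]], "twist": [[0,0,0],[0,0,0],[0,0,0],[0,0,0],[0,0,0]]}}

```text
t: 8.85
eef_pos: [0.5376, -0.2212, 0.2337]
tcp_rot: [180.0, -0.0, 122.0]
ft_force: [0.0, 0.0, -1.0]
opening: 0.495
gripper_force: 60.8
```

Run:
```python
from h import *
s=ctrl.state(); print(s["eef_pos"].round(4),s["tcp_rot"].round(1),s["ft_force"].round(1),s["joint_vel"].round(1))
im=ctrl.get_image("scene"); save(im,"end.png",(150,100,400,320),3)
T=T_wc(im)
for d in ctrl.tip_of(im,"blue_cap")[:2]: print("tip",round(d["p"],2),w(T,d["position"]).round(4))
```

```text
[ 0.5376 -0.2212  0.2337] [180.  -0. 122.] [ 0.  0. -1.] [ 0.1  0.  -0.1  0.1  0.1 -0.   0. ]
tip 0.79 [ 7.838e-01 -2.473e-01  1.000e-04]
tip 0.69 [ 0.7727 -0.3271 -0.0038]
```

View pics/end.png

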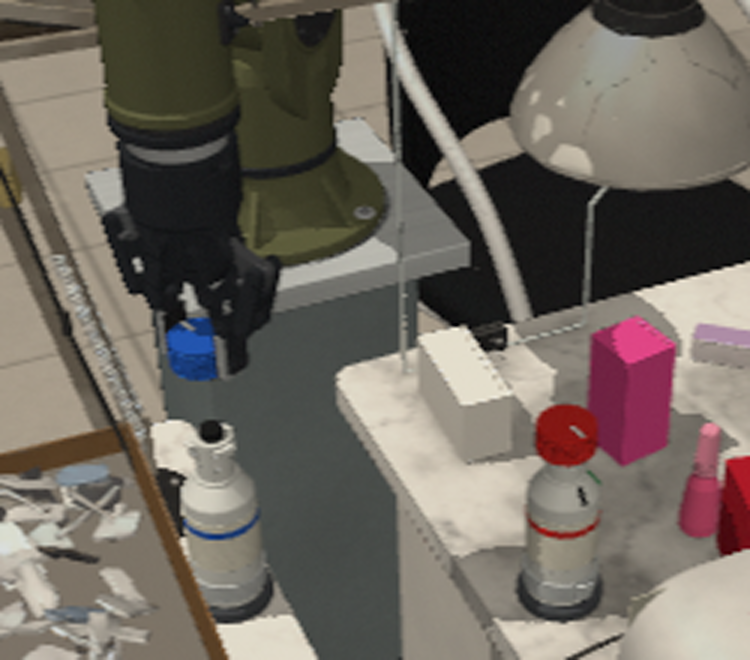

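The cap (195,347) is held upright in the fingers, clear above the open mouth (212,435), and the red bottle is still shut.

```bash
python3 -c "
from rig import ctrl
print(ctrl.sign_off())"
```

```text
the job is handed in; nothing more can be done
None
```

The blue cap was pressed, turned about 66° counter-clockwise and lifted; it is gripped upright and still about 6 to 7 cm above the open mouth, the red cap looked untouched in the last picture, and the job is handed in with no verdict shown.

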